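# Screw down the crooked filler plug of a steam boiler with its T-key

### The arm

A 6-joint arm with a two-finger parallel gripper is mounted at the origin on a cart in front of the work surface, level with it; the furniture and walls round the work are solid. World frame = base frame: x ahead of the robot, y to its left, z up, the work surface at z = 0. Lengths are in m, angles in rad, forces in N, time in s.
With the tool pointing down it reaches from about 0.225 to 0.875 m from the base axis. Payload 3.4 kg.
Tool frame: the origin (TCP) lies between the finger pads; the fingertips stand 11 mm ahead of it and the grasp point (between the pads) lies 8 mm behind it; z points along the fingers, y is the line along which they close (so a half turn about z gives the same grasp; the last joint's range is limited). The gripper opens to 85 mm and grips with 20 to 120 N. Pads are 22 mm wide; open, the fingers measure 114 mm over their backs; the gripper's body (76 mm by 85 mm) begins 54 mm behind the grasp point. The pads swing forward as they close: fully open they stand 13 mm farther back than shut.
Start: joints at [1.1, 0.276, 1.505, -0, 1.361, -0.121], TCP at [0.197, 0.54, 0.242] pointing down, gripper open.
Joint ranges: [-2.89, 2.89], [-0.75, 2.08], [0.22, 2.7], [-1.18, 4.32], [0.11, 2.71], [-2.7, 2.7]. Speed limits (rad/s): [2.57, 2.57, 3.14, 3.14, 3.14, 3.14].

### API

Orientations are given as a unit quaternion [w, x, y, z].
In Python, from rig import sensors, eyes, manip gives the robot as it stands.
- The arm moves only by the tool drive_tool, never from a script. Its argument "deltas" is a list of rows, each an object with "linear": the shift along the world's x, y, z in mm, a list of three; "twist": the turn about the world's z in degrees; "claw": the opening, from 0 (shut) to 1 (fully open). In form: [{"linear": [tx, ty, tz], "twist": twist, "claw": claw}, ...]. A call has 1 to 12 rows; each row is the pose to reach, as a shift and turn from the pose commanded when the call began; what a row does not reach only later rows make up. A row lasts 1/12 s, in which the tool goes at most 41.7 mm and 7.16 degrees, less where a joint would pass 70% of its speed; a pose out of reach is approached as far as the arm can. A call with a gripper value outside its range is refused whole. The fingers move at their own pace and stop on an object; "squeeze" is the grip in N (left out, the last holds). Time passes only in rows, so rows that repeat a pose let the fingers close. It gives the time, the measured TCP pose, the force, the opening and the grip force at its end, in the units of the state.
- sensors.get_state(): the state, without advancing time (a new reading comes with each control period).
- eyes.get_image(name): name is "side" or "top"; returns the picture (480x640x3 uint8, red, green, blue); there is no depth.
- eyes.camera_model(name): a dict with "intrinsics" (3x3 intrinsics, pixels), "R" (3x3) and "t" (3): a world point X has camera coordinates R X + t. Camera axes: x right, y down, z forward; pixel columns grow to the right and rows downward; lengths in m; the calibration is good to about 2 mm. A picture is of the moment at which its call begins. camera_model takes no time and is no camera call.
- manip.sign_off(): hands the job in; it is judged then, once.
The state is a dict: "clock": time; "qpos": joint angles; "qd": joint speeds; "effort": joint torques, N m; "position": TCP position; "ee_rot": TCP orientation; "contact_force": force on the tool from outside, world axes, zero at the start; "moment": the same for the moment, N m; "width": finger opening in m; "gripper_force": force on a finger pad.
Only numpy, scipy, OpenCV 4.12 (cv2) and the standard library are available. Lean on these libraries where they do the work, as an engineer would, in place of code of your own. Each camera call takes 0.05 s, during which the arm holds its last target. There are 200 camera calls.

### The job

The filler plug of the steam boiler has been left slack and crooked in its neck. Pick up the T-handled socket key, push it fully and gently onto the plug's hexagon so that the plug stands square before you turn it, then screw the plug clockwise down onto its seal until it is snug, without forcing it. Take the key off and stand it upright on the worktop again, and leave the other things where they are.

Things in the scene. Friction and masses are not known exactly. Their poses are not given: they have to be found in the camera images.
- key: T-handled socket key, steel, black handle, 112 mm tall, 0.2 to 0.33 kg, standing upright on its socket on the worktop. Origin: centre of the socket's mouth (lower end); z up the stem, x along the handle. Socket: 33 mm outside, six-sided hole 21.5 mm across flats, 16 mm deep, with corners towards +x and -x.
- key_handle (a point): centre of the key's handle, 102 mm above the socket's mouth (axes as the key's). The handle is a straight bar with flat upright sides: 92 mm long (x), 16 mm thick (y), 20 mm high (z); the stem below it is 13 mm thick.
- boiler: low stainless countertop steam boiler, fixed to the worktop: 158 x 222 mm, top at 76 mm; origin at the centre of its underside, front panel with knobs towards its -x. The filler neck is the round collar on its top, 48 mm from its middle towards +y.
- seat (a point): centre of the top of the flat rubber seal that lies on the filler neck (47 mm wide, 2 mm thick), 90 mm above the boiler's underside; z up, along the neck's axis. Fixed to the boiler. When the plug is home, its flange on the seal, plug_top is 20 mm above this point and it stops: the turning torque then rises steeply. Snug is 0.15 to 0.3 N m; over 0.35 N m forces it.
- plug_top (a point): centre of the top of the brass plug's hexagon; z up along the plug's axis, leaning with it, not turning with it. Hexagon 20 mm across flats, 14 mm high, upper 3 mm bevelled, above a flange 44 mm wide, 6 mm thick; the key is fully on when its mouth is on the flange. Where the flats face is not reported and differs: the key drops on only within about 8 degrees of it (every 60 degrees).
- plug_foot (a point): point on the plug's axis, 24 mm below plug_top. The plug leans 2.5 to 5 degrees at first and rocks about the seal's centre (2 to 4 N at the hexagon). A key pressed on with about 10 N squares it, and is pushed sideways towards the neck's axis while it is off it. Clockwise from above screws the plug down 2.2 mm per rad, friction 0.1 N m; home is 0.9 to 1.9 rad on, a stop 0.3 to 1.3 rad back.
- sugar_jar: bystander: glass jar with a grey lid, 80 mm wide, 140 mm tall; origin at the centre of its underside
- spice: bystander: small spice jar with a yellow cap, 42 mm wide, 106 mm tall; origin at the centre of its underside
- shaker: bystander: salt shaker with a grey top, 44 mm wide, 90 mm tall; origin at the centre of its underside
- glass: bystander: small waisted tea glass, 62 mm wide, 86 mm tall; origin at the centre of its underside
- onion: bystander: brown onion, 85 mm wide, 87 mm tall; origin at the centre of its underside
Things that resemble listed ones, but are neither listed nor needed, are in the scene too. Several things look just like the key: the one meant starts farthest to the robot's right.

How it is judged:
On the way, in this order (a step that is already met when the one before it is completed fails the run):
1. the key is fully on the hexagon and the plug stands square in it: mouth within 2 mm of the flange, axes within 3.5 degrees, plug within 3 degrees of upright (z of key in the frame of plug_top below -0.012 m and horizontal distance between key and plug_top below 0.004 m and angle between the z axis of key and the z axis of plug_top, either way round below 0.06 rad and angle between plug_top's own z axis and vertical below 0.05 rad), for 0.2 s.
2. the plug is screwed home and snug (hexagon top less than 20.2 mm above the seal, the key on it and bearing on it with more than 25 N in all, about 0.08 N m of turning) (z of plug_top in the frame of seat below 0.0202 m and contact force between key and boiler above 25 N and z of key in the frame of plug_top below -0.011 m and angle between plug_top's own z axis and vertical below 0.05 rad), for 0.1 s.
At the end, for the whole second after the job is handed in: The plug's flange is down on its seal (hexagon top no more than 20.5 mm above the seal) and it is within 3.4 degrees of upright; the key stands upright (within 3.4 degrees) and at rest with its mouth on the worktop (z of plug_top in the frame of seat below 0.0205 m and angle between each of plug_top, key's own z axis and vertical below 0.06 rad and height (world z) of key below 0.005 m and horizontal distance between key and seat above 0.1 m and linear speed of key below 0.02 m/s); the robot touches nothing.
It fails at once if the key bears on plug or boiler with over 35 N (all contacts added) before the plug has gone down 1 mm, or over 120 N at any time (about 0.45 N m of turning) ((contact force between key and boiler above 35 N and distance of plug_foot from where it was at the start of the episode below 0.001 m) or contact force between key and boiler above 120 N).
It fails at once if the plug is screwed down by more than 1.2 mm while it leans more than 3.4 degrees and is not yet home (cross-threading) (distance of plug_foot from where it was at the start of the episode above 0.0012 m and angle between plug_top's own z axis and vertical above 0.06 rad and z of plug_top in the frame of seat above 0.0206 m).
It fails at once if the key is dropped or tipped over (angle between key's own z axis and vertical above 0.7 rad).
It fails at once if one of the other things is pushed more than 30 mm (distance of any of sugar_jar, spice, shaker, glass, onion from where it was at the start of the episode above 0.03 m).
It also fails if it takes over 72 s, if anything falls off the work surface, if the arm or the gripper's body presses on something with over 40 N, if the wrist force passes 120 N, or if a joint passes its speed limit or range.

## Working session

There is one attempt and no reset: what is moved stays moved. The work goes in short steps, Python scripts to look and compute and a tool call to move; the robot and the scene stay as the last step left them, time stands still between calls to the robot, and variables do not carry over. Pictures are saved under pics/ and viewed, at most 10 in all, crops included, and the job is handed in when it is done.

Besides the shell and the picture viewer there is one more tool, called after "Call:" by a JSON object that holds its "fn" and its "kwargs". drive_tool: Moves the arm, as the interface text tells. Its arguments: {"type":"object","properties":{"deltas":{"type":"array","items":{"type":"object","properties":{"linear":{"type":"array","items":{"type":"number"}},"twist":{"type":"number"},"claw":{"type":"number"}}}},"squeeze":{"type":"number"}},"required":["deltas"]}

```bash
mkdir -p pics
python3 - <<'E'
from rig import sensors, eyes
import cv2, numpy as np
for n in("side","top"):
    cv2.imwrite(f"pics/{n}0.png",eyes.get_image(n)[:,:,::-1])
    m=eyes.camera_model(n);R=np.array(m["R"]);print(n,m["intrinsics"],(-R.T@m["t"]).round(3),R.round(3))
print(sensors.get_state())
E
```

```text
side [[478.45193086   0.         321.80561617]
 [  0.         478.45193086 251.82779668]
 [  0.           0.           1.        ]] [ 0.533 -0.727  0.65 ] [[ 1.     0.005  0.003]
 [ 0.005 -0.604 -0.797]
 [-0.003  0.797 -0.604]]
top [[443.04174972   0.         314.66073211]
 [  0.         443.04174972 238.78171409]
 [  0.           0.           1.        ]] [0.422 0.008 0.926] [[-0.022 -1.    -0.016]
 [-0.994  0.024 -0.11 ]
 [ 0.11   0.013 -0.994]]
{'clock': 0.1, 'qpos': array([ 1.10000596e+00,  2.76538016e-01,  1.50601080e+00,  7.06659846e-06,
        1.36067451e+00, -1.20993181e-01]), 'qd': array([-0.0013613 , -0.00249013, -0.00348521, -0.00110668,  0.00036463,
       -0.00151502]), 'effort': array([ 1.92331783e-03, -4.17699659e+01, -2.46405387e+01, -2.27680171e-04,
        5.72566714e-03, -4.77383423e-06]), 'position': array([0.19685265, 0.53978056, 0.24152091]), 'ee_rot': array([-2.41051337e-04,  1.74008951e-01,  9.84743733e-01, -7.78896859e-04]), 'contact_force': array([0.78880184, 0.04763488, 0.04529728]), 'moment': array([ 0.03135964,  0.01450513, -0.04168027]), 'gripper_force': 0.0, 'width': 0.08512242147741297}
```

View pics/top0.png

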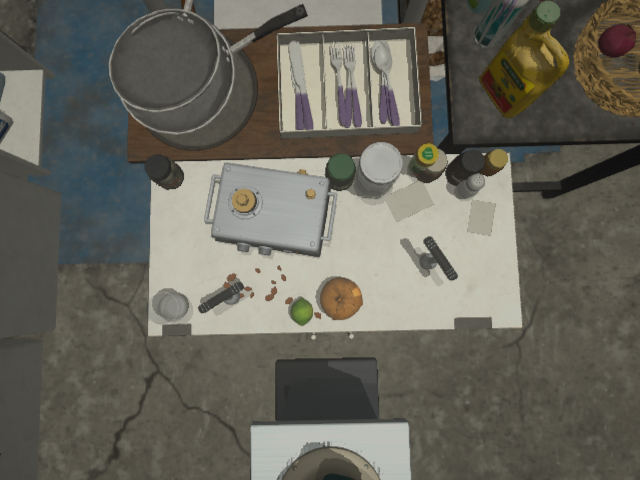

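View pics/side0.png

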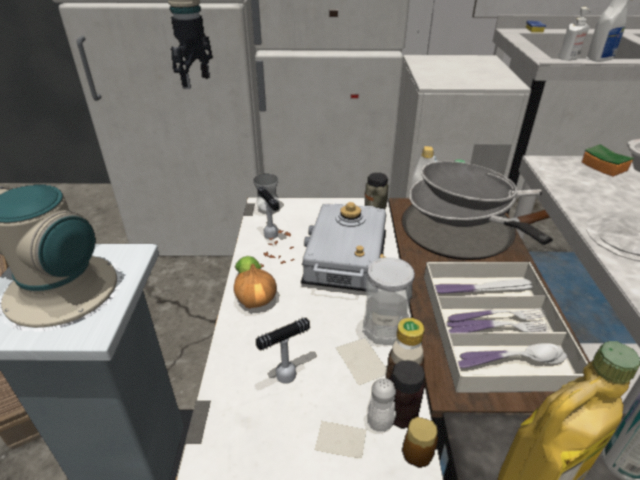

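The top view shows the target key's black handle at about (440,258), its socket left of it, and the brass plug on the boiler at (243,201). The side view shows the same key's handle at (284,333), its socket at (287,372), and the plug at (350,211).

```bash
cat > h.py <<'E'
import numpy as np, cv2
from rig import eyes, sensors
def ray(n,p):
    m=eyes.camera_model(n);K,R,t=(np.array(m[k]) for k in("intrinsics","R","t"))
    return -R.T@t, R.T@np.linalg.solve(K,[p[0],p[1],1])
def onz(n,p,z):
    c,d=ray(n,p); return c+d*(z-c[2])/d[2]
def two(a,b):
    (c1,d1),(c2,d2)=ray("top",a),ray("side",b)
    s=np.linalg.lstsq(np.c_[d1,-d2],c2-c1,rcond=None)[0]
    p,q=c1+s[0]*d1,c2+s[1]*d2; return (p+q)/2,np.linalg.norm(p-q)
def blob(mask,x0,y0,x1,y1):
    w=np.zeros_like(mask);w[y0:y1,x0:x1]=mask[y0:y1,x0:x1]
    c=max(cv2.findContours(w,cv2.RETR_EXTERNAL,cv2.CHAIN_APPROX_NONE)[0],key=cv2.contourArea)
    return c,cv2.minAreaRect(c)
E
python3 - <<'E'
from h import *
T=cv2.imread("pics/top0.png");S=cv2.imread("pics/side0.png")
dk=lambda I:(I.max(2)<70).astype(np.uint8)*255
c,rt=blob(dk(T),410,225,470,290);c2,rs=blob(dk(S),250,310,320,355)
print(rt,rs,two(rt[0],rs[0]))
b=cv2.boxPoints(rt);e=sorted([(b[i]+b[(i+1)%4])/2 for i in range(4)],key=lambda p:p[1])
P,Q=onz("top",e[0],.108),onz("top",e[-1],.108);print(P,Q,(P+Q)/2,np.degrees(np.arctan2(*(Q-P)[[1,0]])),np.linalg.norm(P-Q))
def br(I):
    h=cv2.cvtColor(I,cv2.COLOR_BGR2HSV);return cv2.inRange(h,(8,80,60),(30,255,255))
c,r=blob(br(T),220,180,265,220);c2,r2=blob(br(S),330,195,370,225)
print(r,r2,onz("top",r[0],.1))
a=cv2.resize(T[180:222,222:266],None,fx=9,fy=9,interpolation=cv2.INTER_CUBIC)
d=cv2.resize(S[196:228,328:372],None,fx=9,fy=9,interpolation=cv2.INTER_CUBIC)
cv2.imwrite("pics/crop1.png",np.hstack([a,np.pad(d,((0,a.shape[0]-d.shape[0]),(0,0),(0,0)))]))
E
```

```text
((439.8845520019531, 258.576904296875), (49.09096908569336, 9.15255355834961), 56.3099365234375) ((282.7917785644531, 333.6929626464844), (12.07827377319336, 56.3167724609375), 67.16634368896484) (array([ 0.47119219, -0.2128643 ,  0.10106755]), np.float64(0.0003314675408038028))
[ 0.50902433 -0.18795534  0.108     ] [ 0.4326292  -0.23385461  0.108     ] [ 0.47082676 -0.21090497  0.108     ] -149.00195953194523 0.08912327903834556
((243.0, 200.0), (22.0, 22.0), 90.0) ((350.5000305175781, 211.00003051757812), (16.26345443725586, 16.26345443725586), 45.0) [0.59111818 0.15328033 0.1       ]
```

View pics/crop1.png

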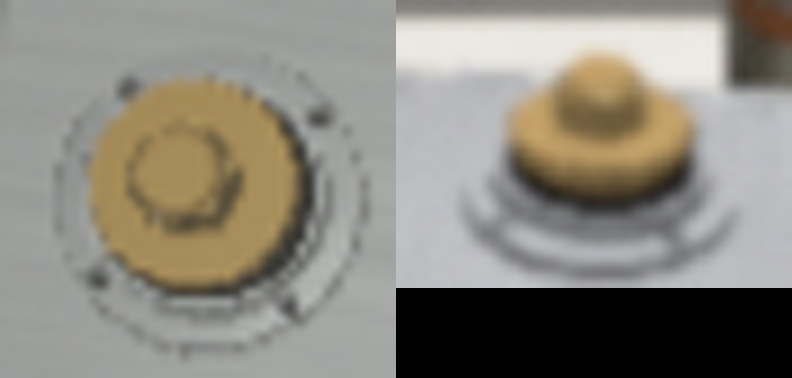

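The crop shows the hexagon offset to the upper left of its flange, so it leans that way. Its outline is blurry, so I'll enhance it for the orientation while starting the approach to the key.

Call:
{"fn": "drive_tool", "kwargs": {"deltas": [{"linear":[137,-375,10],"twist":-64,"claw":1},{"linear":[137,-375,10],"twist":-64,"claw":1},{"linear":[137,-375,10],"twist":-64,"claw":1},{"linear":[137,-375,10],"twist":-64,"claw":1},{"linear":[137,-375,10],"twist":-64,"claw":1},{"linear":[137,-375,10],"twist":-64,"claw":1},{"linear":[137,-375,10],"twist":-64,"claw":1},{"linear":[137,-375,10],"twist":-64,"claw":1},{"linear":[137,-375,10],"twist":-64,"claw":1},{"linear":[137,-375,10],"twist":-64,"claw":1},{"linear":[137,-375,10],"twist":-64,"claw":1},{"linear":[137,-375,10],"twist":-64,"claw":1}], "squeeze": 60}}

```text
clock: 1.1
position: [0.3342, 0.1643, 0.2522]
ee_rot: [-0.0, 0.671, 0.742, 0.0]
contact_force: [-0.3, 1.0, -0.3]
width: 0.0852
gripper_force: 0.0
```

Run:
```python
from h import *
T=cv2.imread("pics/top0.png");S=cv2.imread("pics/side0.png")
def z(I,x0,y0,x1,y1,f):
    a=cv2.resize(I[y0:y1,x0:x1],None,fx=f,fy=f,interpolation=cv2.INTER_LANCZOS4).astype(float)
    return np.clip((a-50)*1.7,0,255).astype(np.uint8)
a=z(T,232,189,254,211,18);d=z(S,338,198,362,220,16)
cv2.imwrite("pics/crop2.png",np.hstack([a,cv2.resize(d,(384,396))]))
```

```text
(no output)
```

View pics/crop2.png

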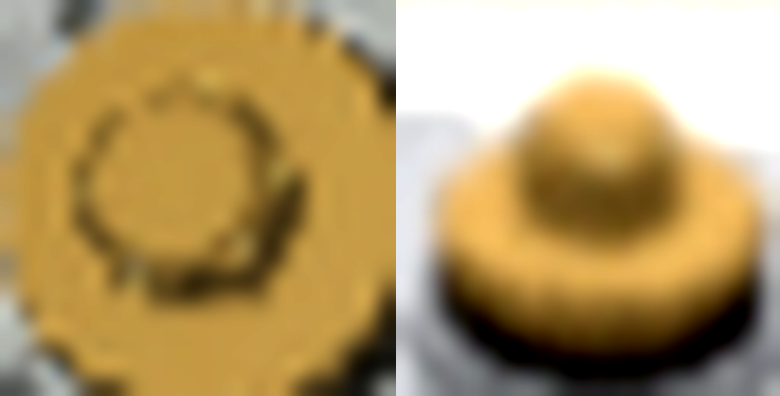

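Bevel gaps and the wall corners in the crop put the hexagon's corners at image angles of about 54° (mod 60). That is a world angle of about 35° (mod 60). On to the key.

Call:
{"fn": "drive_tool", "kwargs": {"deltas": [{"linear":[137,-375,0],"twist":-65,"claw":1},{"linear":[137,-375,0],"twist":-65,"claw":1},{"linear":[137,-375,0],"twist":-65,"claw":1},{"linear":[137,-375,0],"twist":-65,"claw":1},{"linear":[137,-375,0],"twist":-65,"claw":1},{"linear":[137,-375,0],"twist":-65,"claw":1},{"linear":[137,-375,0],"twist":-65,"claw":1},{"linear":[137,-375,0],"twist":-65,"claw":1},{"linear":[137,-375,0],"twist":-65,"claw":1},{"linear":[137,-375,0],"twist":-65,"claw":1},{"linear":[137,-375,-40],"twist":-65,"claw":1},{"linear":[137,-375,-70],"twist":-65,"claw":1}]}}

```text
clock: 2.1
position: [0.4731, -0.2103, 0.1813]
ee_rot: [0.001, 0.964, 0.267, 0.001]
contact_force: [-0.3, 1.0, -0.5]
width: 0.0855
gripper_force: 0.0
```

Run:
```python
from h import *
from scipy.spatial.transform import Rotation as Ro
s=sensors.get_state();q=s["ee_rot"];R=Ro.from_quat(q[[1,2,3,0]]).as_matrix();print(s["position"],np.degrees(np.arctan2(R[1,1],R[0,1])),s["qpos"],s["contact_force"])
```

```text
[ 0.47312072 -0.21033384  0.18128603] -59.05627249199453 [-5.53245629e-01  2.32439509e-01  1.72513712e+00  7.48974008e-04
  1.18175162e+00  4.77196063e-01] [-0.32829696  1.04672127 -0.45923897]
```

Call:
{"fn": "drive_tool", "kwargs": {"deltas": [{"linear":[-2,-1,-35],"twist":0,"claw":1},{"linear":[-2,-1,-65],"twist":0,"claw":1},{"linear":[-2,-1,-87],"twist":0,"claw":1},{"linear":[-2,-1,-87],"twist":0,"claw":1},{"linear":[-2,-1,-87],"twist":0,"claw":0},{"linear":[-2,-1,-87],"twist":0,"claw":0},{"linear":[-2,-1,-87],"twist":0,"claw":0},{"linear":[-2,-1,-87],"twist":0,"claw":0},{"linear":[-2,-1,-87],"twist":0,"claw":0},{"linear":[-2,-1,-87],"twist":0,"claw":0},{"linear":[-2,-1,-87],"twist":0,"claw":0},{"linear":[-2,-1,-87],"twist":0,"claw":0}], "squeeze": 60}}

```text
clock: 3.1
position: [0.47, -0.2115, 0.0965]
ee_rot: [0.001, 0.964, 0.267, 0.001]
contact_force: [0.8, -0.2, 6.0]
width: 0.0152
gripper_force: 59.7
```

Call:
{"fn": "drive_tool", "kwargs": {"deltas": [{"linear":[0,0,40],"twist":0,"claw":0},{"linear":[0,0,75],"twist":0,"claw":0},{"linear":[0,0,110],"twist":0,"claw":0},{"linear":[0,0,150],"twist":0,"claw":0},{"linear":[20,40,150],"twist":7,"claw":0},{"linear":[40,80,150],"twist":14,"claw":0},{"linear":[55,115,150],"twist":21,"claw":0},{"linear":[65,150,150],"twist":28,"claw":0},{"linear":[75,185,150],"twist":35,"claw":0},{"linear":[85,220,150],"twist":42,"claw":0},{"linear":[95,255,150],"twist":49,"claw":0},{"linear":[105,290,150],"twist":56,"claw":0}], "squeeze": 100}}

```text
clock: 4.1
position: [0.5733, 0.081, 0.2442]
ee_rot: [-0.001, 0.724, 0.69, -0.001]
contact_force: [0.9, -0.5, -3.5]
width: 0.0142
gripper_force: 98.6
```

Run:
```python
from h import *
print("hextop",two((241.2,198.7),(350.5,204)),onz("top",(241.2,198.7),.113))
print("flange",onz("top",(243,200),.098),"collar",onz("top",(245.2,202.3),.08))
```

```text
hextop (array([0.59136647, 0.15463949, 0.11145497]), np.float64(6.215690999553447e-05)) [0.59101354 0.15435803 0.113     ]
flange [0.59152776 0.15363216 0.098     ] collar [0.59055925 0.15253031 0.08      ]
```

Call:
{"fn": "drive_tool", "kwargs": {"deltas": [{"linear":[9,35,0],"twist":7,"claw":0},{"linear":[17,74,0],"twist":14,"claw":0},{"linear":[17,74,0],"twist":21,"claw":0},{"linear":[17,74,0],"twist":28,"claw":0},{"linear":[17,74,0],"twist":35,"claw":0},{"linear":[17,74,0],"twist":42,"claw":0},{"linear":[17,74,0],"twist":49,"claw":0},{"linear":[17,74,0],"twist":56,"claw":0},{"linear":[17,74,-5],"twist":63,"claw":0},{"linear":[17,74,-10],"twist":68,"claw":0},{"linear":[17,74,-20],"twist":68,"claw":0},{"linear":[17,74,-20],"twist":68,"claw":0}]}}

```text
clock: 5.1
position: [0.5892, 0.1529, 0.2222]
ee_rot: [-0.003, 0.218, 0.976, -0.001]
contact_force: [-0.4, -0.0, -2.4]
width: 0.0143
gripper_force: 98.6
```

```bash
cat >> h.py <<'E'
from scipy.spatial.transform import Rotation as Ro
def st():
    s=sensors.get_state();q=s["ee_rot"];R=Ro.from_quat(q[[1,2,3,0]]).as_matrix()
    print(round(s["clock"],2),(s["position"]*1e3).round(2),"yaw",np.degrees(np.arctan2(R[1,1],R[0,1])).round(2),"tilt",R[:2,2].round(4),"F",s["contact_force"].round(2),"M",s["moment"].round(3),"j1,6",s["qpos"][[0,5]].round(2))
E
python3 - <<'E'
from h import *
st()
T=eyes.get_image("top")[:,:,::-1];S=eyes.get_image("side")[:,:,::-1]
cv2.imwrite("pics/t1.png",T);cv2.imwrite("pics/s1.png",S)
z=lambda I:cv2.resize(I,None,fx=4,fy=4,interpolation=cv2.INTER_CUBIC)
cv2.imwrite("pics/crop3.png",np.hstack([z(T[150:250,190:290]),z(S[130:230,300:400])]))
E
```

```text
5.1 [589.19 152.87 222.17] yaw 64.82 tilt [-0.0061 -0.0007] F [-0.42 -0.02 -2.38] M [-0.019  0.038 -0.017] j1,6 [ 0.14 -0.99]
```

View pics/crop3.png

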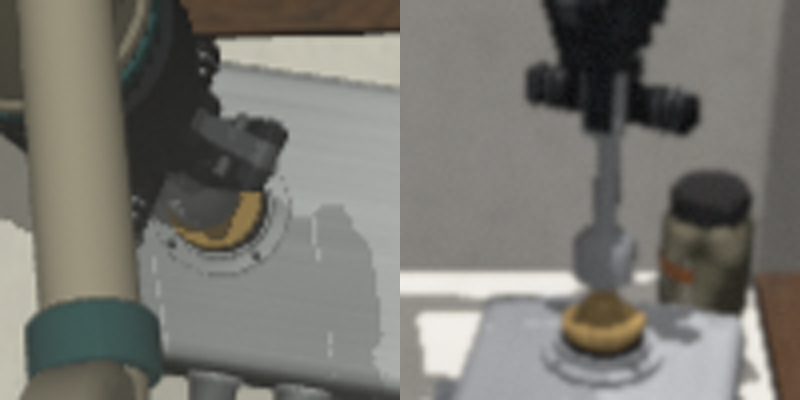

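The side view shows the key hanging straight, about 10 mm above the plug, and aligned with it in x (both at crop column ~604). Lower gently.

Call:
{"fn": "drive_tool", "kwargs": {"deltas": [{"linear":[0,0,-3],"twist":0,"claw":0},{"linear":[1,1,-6],"twist":0,"claw":0},{"linear":[1,1,-8],"twist":0,"claw":0},{"linear":[1,1,-9],"twist":0,"claw":0},{"linear":[1,1,-10],"twist":0,"claw":0},{"linear":[1,1,-10],"twist":0,"claw":0}]}}

```text
clock: 5.7
position: [0.592, 0.1542, 0.2152]
ee_rot: [-0.0, 0.217, 0.976, -0.0]
contact_force: [-0.7, -1.3, -2.6]
width: 0.0143
gripper_force: 98.6
```

Call:
{"fn": "drive_tool", "kwargs": {"deltas": [{"linear":[0,0,-1],"twist":0,"claw":0},{"linear":[0,0,-2],"twist":0,"claw":0},{"linear":[0,0,-2],"twist":0,"claw":0}]}}

```text
clock: 5.95
position: [0.592, 0.1542, 0.2132]
ee_rot: [-0.0, 0.217, 0.976, 0.0]
contact_force: [-0.4, 0.6, -2.7]
width: 0.0141
gripper_force: 98.6
```

Call:
{"fn": "drive_tool", "kwargs": {"deltas": [{"linear":[0,0,-1],"twist":0,"claw":0},{"linear":[0,0,-2],"twist":0,"claw":0},{"linear":[0,0,-2],"twist":0,"claw":0}]}}

```text
clock: 6.2
position: [0.5919, 0.1542, 0.2111]
ee_rot: [-0.0, 0.217, 0.976, -0.0]
contact_force: [0.8, -1.0, -3.5]
width: 0.014
gripper_force: 98.6
```

Call:
{"fn": "drive_tool", "kwargs": {"deltas": [{"linear":[0,0,-1],"twist":0,"claw":0},{"linear":[0,0,-2],"twist":0,"claw":0},{"linear":[0,0,-2],"twist":0,"claw":0}]}}

```text
clock: 6.45
position: [0.5919, 0.1542, 0.209]
ee_rot: [-0.0, 0.217, 0.976, -0.0]
contact_force: [-0.4, -0.6, -3.7]
width: 0.0139
gripper_force: 98.6
```

Call:
{"fn": "drive_tool", "kwargs": {"deltas": [{"linear":[0,0,-1],"twist":0,"claw":0},{"linear":[0,0,-1.5],"twist":0,"claw":0},{"linear":[0,0,-1.5],"twist":0,"claw":0}]}}

```text
clock: 6.7
position: [0.592, 0.1541, 0.2081]
ee_rot: [0.0, 0.217, 0.976, -0.0]
contact_force: [-1.0, -0.1, -1.6]
width: 0.0141
gripper_force: 99.1
```

Call:
{"fn": "drive_tool", "kwargs": {"deltas": [{"linear":[0,0,-0.5],"twist":0,"claw":0},{"linear":[0,0,-1],"twist":0,"claw":0},{"linear":[0,0,-1],"twist":0,"claw":0}]}}

```text
clock: 6.95
position: [0.592, 0.154, 0.2075]
ee_rot: [0.0, 0.217, 0.976, -0.0]
contact_force: [-1.3, -0.8, 3.3]
width: 0.0142
gripper_force: 99.6
```

Contact at mouth height of about 0.111 m, so I sweep the yaw under this light load. Friction there is far below the 0.1 N m the plug needs to turn.

Call:
{"fn": "drive_tool", "kwargs": {"deltas": [{"linear":[0,0,-0.3],"twist":2,"claw":0},{"linear":[0,0,-0.3],"twist":4,"claw":0},{"linear":[0,0,-0.3],"twist":6,"claw":0},{"linear":[0,0,-0.3],"twist":6,"claw":0}]}}

```text
clock: 7.28
position: [0.5912, 0.1539, 0.2058]
ee_rot: [-0.001, 0.165, 0.986, -0.001]
contact_force: [-1.8, -1.8, -1.1]
width: 0.0145
gripper_force: 98.8
```

Call:
{"fn": "drive_tool", "kwargs": {"deltas": [{"linear":[0,0,-0.7],"twist":0,"claw":0},{"linear":[0,0,-1.5],"twist":0,"claw":0},{"linear":[0,0,-1.5],"twist":0,"claw":0}]}}

```text
clock: 7.53
position: [0.5914, 0.1538, 0.2045]
ee_rot: [-0.001, 0.166, 0.986, -0.001]
contact_force: [-3.0, -1.2, -1.4]
width: 0.0144
gripper_force: 98.8
```

```bash
python3 -c "
from h import *
st()"
```

```text
7.53 [591.37 153.85 204.47] yaw 70.93 tilt [-0.0019 -0.0007] F [-3.03 -1.16 -1.35] M [-0.501  0.712  0.023] j1,6 [ 0.14 -1.1 ]
```

Call:
{"fn": "drive_tool", "kwargs": {"deltas": [{"linear":[-0.4,-0.3,-1],"twist":0,"claw":0},{"linear":[-0.7,-0.5,-2],"twist":0,"claw":0},{"linear":[-0.7,-0.5,-2],"twist":0,"claw":0}]}}

```text
clock: 7.78
position: [0.5911, 0.1536, 0.2027]
ee_rot: [-0.0, 0.166, 0.986, -0.0]
contact_force: [-2.8, -1.3, -2.8]
width: 0.0145
gripper_force: 99.0
```

```bash
python3 -c "
from h import *
st()"
```

```text
7.78 [591.15 153.63 202.74] yaw 70.95 tilt [-0.0005  0.    ] F [-2.82 -1.31 -2.82] M [-0.403  0.648 -0.021] j1,6 [ 0.14 -1.1 ]
```

Call:
{"fn": "drive_tool", "kwargs": {"deltas": [{"linear":[-0.3,-0.2,-1],"twist":0,"claw":0},{"linear":[-0.6,-0.4,-2],"twist":0,"claw":0},{"linear":[-0.6,-0.4,-2],"twist":0,"claw":0}]}}

```text
clock: 8.03
position: [0.5909, 0.1534, 0.2008]
ee_rot: [0.0, 0.165, 0.986, 0.0]
contact_force: [-1.8, -0.9, -1.6]
width: 0.014
gripper_force: 98.9
```

Call:
{"fn": "drive_tool", "kwargs": {"deltas": [{"linear":[-0.2,-0.2,-1],"twist":0,"claw":0},{"linear":[-0.4,-0.3,-2],"twist":0,"claw":0},{"linear":[-0.4,-0.3,-2],"twist":0,"claw":0}]}}

```text
clock: 8.28
position: [0.5907, 0.1532, 0.1989]
ee_rot: [0.0, 0.165, 0.986, 0.0]
contact_force: [-1.4, -0.3, -2.2]
width: 0.0138
gripper_force: 98.8
```

```bash
python3 -c "
from h import *
st()"
```

```text
8.28 [590.69 153.23 198.85] yaw 70.96 tilt [0.0008 0.0006] F [-1.39 -0.29 -2.16] M [-0.09   0.331  0.012] j1,6 [ 0.14 -1.1 ]
```

Call:
{"fn": "drive_tool", "kwargs": {"deltas": [{"linear":[-0.2,0,-0.8],"twist":0,"claw":0},{"linear":[-0.3,-0.1,-1.5],"twist":0,"claw":0},{"linear":[-0.3,-0.1,-1.5],"twist":0,"claw":0}]}}

```text
clock: 8.53
position: [0.5905, 0.1531, 0.1974]
ee_rot: [0.0, 0.165, 0.986, 0.0]
contact_force: [-0.8, -1.4, -2.2]
width: 0.0144
gripper_force: 98.7
```

Call:
{"fn": "drive_tool", "kwargs": {"deltas": [{"linear":[0,0,-0.5],"twist":0,"claw":0},{"linear":[0,0,-1],"twist":0,"claw":0},{"linear":[0,0,-1],"twist":0,"claw":0}]}}

```text
clock: 8.78
position: [0.5905, 0.153, 0.1971]
ee_rot: [0.001, 0.165, 0.986, 0.0]
contact_force: [-1.2, -0.1, 0.4]
width: 0.0139
gripper_force: 99.2
```

```bash
python3 -c "
from h import *
st()"
```

```text
8.78 [590.52 153.04 197.12] yaw 70.96 tilt [0.0014 0.0004] F [-1.17 -0.06  0.39] M [-0.049  0.122  0.041] j1,6 [ 0.14 -1.1 ]
```

Call:
{"fn": "drive_tool", "kwargs": {"deltas": [{"linear":[0,0,-0.8],"twist":0,"claw":0},{"linear":[0,0,-1.3],"twist":0,"claw":0},{"linear":[0,0,-1.3],"twist":0,"claw":0},{"linear":[0,0,-1.3],"twist":0,"claw":0}]}}

```text
clock: 9.12
position: [0.5906, 0.1527, 0.1961]
ee_rot: [0.001, 0.165, 0.986, 0.0]
contact_force: [-1.1, -0.7, 5.4]
width: 0.0145
gripper_force: 100.0
```

```bash
python3 -c "
from h import *
st()"
```

```text
9.12 [590.63 152.66 196.12] yaw 70.96 tilt [ 0.0019 -0.0003] F [-1.15 -0.73  5.37] M [-0.414  0.234  0.011] j1,6 [ 0.14 -1.1 ]
```

Call:
{"fn": "drive_tool", "kwargs": {"deltas": [{"linear":[0,-0.2,-0.5],"twist":0,"claw":0},{"linear":[0,-0.4,-0.9],"twist":0,"claw":0},{"linear":[0,-0.4,-0.9],"twist":0,"claw":0},{"linear":[0,-0.4,-0.9],"twist":0,"claw":0}]}}

```text
clock: 9.45
position: [0.5908, 0.1525, 0.196]
ee_rot: [0.001, 0.165, 0.986, 0.0]
contact_force: [-1.0, -0.9, 8.6]
width: 0.0143
gripper_force: 100.5
```

```bash
python3 -c "
from h import *
st()"
```

```text
9.45 [590.78 152.53 196.04] yaw 70.96 tilt [0.0028 0.0004] F [-1.   -0.87  8.64] M [-0.294  0.417 -0.035] j1,6 [ 0.14 -1.1 ]
```

Fully on with about 11 N, and it stops stiffly. Hold it there, then ease the press to about 6 N and begin turning slowly to keep the early contact sum below 35 N.

Call:
{"fn": "drive_tool", "kwargs": {"deltas": [{"linear":[0,0,0],"twist":0,"claw":0},{"linear":[0,0,0],"twist":0,"claw":0},{"linear":[0,0,0],"twist":0,"claw":0},{"linear":[0,0,0.5],"twist":-1,"claw":0},{"linear":[0,0,0.9],"twist":-2,"claw":0},{"linear":[0,0,0.9],"twist":-3,"claw":0},{"linear":[0,0,0.9],"twist":-4,"claw":0},{"linear":[0,0,0.9],"twist":-5,"claw":0}]}}

```text
clock: 10.12
position: [0.5909, 0.1526, 0.1961]
ee_rot: [0.001, 0.209, 0.978, 0.0]
contact_force: [-0.6, -0.1, 5.5]
width: 0.0143
gripper_force: 100.1
```

```bash
python3 -c "
from h import *
st()"
```

```text
10.12 [590.9  152.6  196.14] yaw 65.89 tilt [0.0025 0.0004] F [-0.58 -0.15  5.48] M [-0.244  0.119  0.063] j1,6 [ 0.14 -1.01]
```

Call:
{"fn": "drive_tool", "kwargs": {"deltas": [{"linear":[0,0,0.3],"twist":-1,"claw":0},{"linear":[0,0,0.3],"twist":-2,"claw":0},{"linear":[0,0,0.3],"twist":-3,"claw":0},{"linear":[0,0,0.2],"twist":-4,"claw":0},{"linear":[0,0,0.2],"twist":-5,"claw":0},{"linear":[0,0,0.1],"twist":-6,"claw":0}]}}

```text
clock: 10.62
position: [0.5907, 0.1525, 0.196]
ee_rot: [0.001, 0.26, 0.966, 0.0]
contact_force: [0.2, -1.3, 6.6]
width: 0.0146
gripper_force: 100.0
```

```bash
python3 -c "
from h import *
st()"
```

```text
10.62 [590.72 152.47 195.98] yaw 59.89 tilt [0.0019 0.0001] F [ 0.23 -1.33  6.61] M [-0.297  0.124  0.099] j1,6 [ 0.14 -0.91]
```

Call:
{"fn": "drive_tool", "kwargs": {"deltas": [{"linear":[0,0,0.2],"twist":-1.5,"claw":0},{"linear":[0,0,0.1],"twist":-3,"claw":0},{"linear":[0,0,0],"twist":-4.5,"claw":0},{"linear":[0,0,-0.1],"twist":-6,"claw":0},{"linear":[0,0,-0.1],"twist":-7.5,"claw":0},{"linear":[0,0,-0.2],"twist":-9,"claw":0},{"linear":[0,0,-0.2],"twist":-10.5,"claw":0},{"linear":[0,0,-0.3],"twist":-12,"claw":0}]}}

```text
clock: 11.28
position: [0.5905, 0.1524, 0.1956]
ee_rot: [0.001, 0.359, 0.933, 0.0]
contact_force: [-1.1, -1.5, 6.7]
width: 0.0141
gripper_force: 100.1
```

```bash
python3 -c "
from h import *
st()"
```

```text
11.28 [590.52 152.44 195.55] yaw 47.86 tilt [ 0.0013 -0.    ] F [-1.11 -1.53  6.73] M [-0.348  0.206  0.107] j1,6 [ 0.14 -0.7 ]
```

Call:
{"fn": "drive_tool", "kwargs": {"deltas": [{"linear":[0,0,-0.1],"twist":-2,"claw":0},{"linear":[0,0,-0.2],"twist":-4,"claw":0},{"linear":[0,0,-0.2],"twist":-6,"claw":0},{"linear":[0,0,-0.3],"twist":-8,"claw":0},{"linear":[0,0,-0.4],"twist":-10,"claw":0},{"linear":[0,0,-0.5],"twist":-12,"claw":0},{"linear":[0,0,-0.5],"twist":-14,"claw":0},{"linear":[0,0,-0.6],"twist":-16,"claw":0},{"linear":[0,0,-0.7],"twist":-18,"claw":0},{"linear":[0,0,-0.8],"twist":-20,"claw":0},{"linear":[0,0,-0.8],"twist":-22,"claw":0},{"linear":[0,0,-0.9],"twist":-24,"claw":0}]}}

```text
clock: 12.28
position: [0.5904, 0.1525, 0.1946]
ee_rot: [0.0, 0.546, 0.838, 0.0]
contact_force: [-1.7, -0.9, 5.7]
width: 0.0141
gripper_force: 100.1
```

```bash
python3 -c "
from h import *
st()"
```

```text
12.28 [590.4  152.5  194.63] yaw 23.84 tilt [0.0011 0.0001] F [-1.71 -0.93  5.68] M [-0.215  0.253  0.073] j1,6 [ 0.14 -0.28]
```

Call:
{"fn": "drive_tool", "kwargs": {"deltas": [{"linear":[0,0,-0.1],"twist":-2,"claw":0},{"linear":[0,0,-0.2],"twist":-4,"claw":0},{"linear":[0,0,-0.2],"twist":-6,"claw":0},{"linear":[0,0,-0.3],"twist":-8,"claw":0},{"linear":[0,0,-0.4],"twist":-10,"claw":0},{"linear":[0,0,-0.5],"twist":-12,"claw":0}]}}

```text
clock: 12.78
position: [0.5904, 0.1525, 0.1942]
ee_rot: [0.0, 0.63, 0.776, 0.0]
contact_force: [-1.6, -0.9, 6.6]
width: 0.0142
gripper_force: 100.1
```

```bash
python3 -c "
from h import *
st()"
```

```text
12.78 [590.38 152.54 194.16] yaw 11.84 tilt [0.0011 0.0002] F [-1.56 -0.86  6.58] M [-0.261  0.226  0.095] j1,6 [ 0.14 -0.07]
```

Call:
{"fn": "drive_tool", "kwargs": {"deltas": [{"linear":[0,0,-0.1],"twist":-2,"claw":0},{"linear":[0,0,-0.2],"twist":-4,"claw":0},{"linear":[0,0,-0.2],"twist":-6,"claw":0},{"linear":[0,0,-0.3],"twist":-8,"claw":0}]}}

```text
clock: 13.12
position: [0.5903, 0.1526, 0.1939]
ee_rot: [0.0, 0.683, 0.73, 0.0]
contact_force: [-0.7, -1.1, 6.0]
width: 0.0144
gripper_force: 100.1
```

```bash
python3 -c "
from h import *
st()"
```

```text
13.12 [590.32 152.58 193.89] yaw 3.84 tilt [0.001  0.0002] F [-0.67 -1.05  6.  ] M [-0.17   0.274  0.031] j1,6 [0.14 0.07]
```

Call:
{"fn": "drive_tool", "kwargs": {"deltas": [{"linear":[0,0,-0.1],"twist":-2,"claw":0},{"linear":[0,0,-0.2],"twist":-4,"claw":0},{"linear":[0,0,-0.2],"twist":-6,"claw":0},{"linear":[0,0,-0.3],"twist":-8,"claw":0}]}}

```text
clock: 13.45
position: [0.5903, 0.1527, 0.1936]
ee_rot: [0.0, 0.732, 0.681, 0.0]
contact_force: [-1.4, -1.1, 7.6]
width: 0.0144
gripper_force: 100.1
```

```bash
python3 -c "
from h import *
st()"
```

```text
13.45 [590.26 152.68 193.59] yaw -4.16 tilt [0.0008 0.0004] F [-1.38 -1.14  7.6 ] M [-0.184  0.268  0.11 ] j1,6 [0.14 0.21]
```

Call:
{"fn": "drive_tool", "kwargs": {"deltas": [{"linear":[0,0,0],"twist":-2,"claw":0},{"linear":[0,0,-0.1],"twist":-4,"claw":0},{"linear":[0,0,-0.2],"twist":-6,"claw":0},{"linear":[0,0,-0.2],"twist":-8,"claw":0}]}}

```text
clock: 13.78
position: [0.5902, 0.1528, 0.1933]
ee_rot: [-0.0, 0.778, 0.628, 0.0]
contact_force: [-1.2, 0.6, 6.2]
width: 0.0143
gripper_force: 100.1
```

```bash
python3 -c "
from h import *
st()"
```

```text
13.78 [590.19 152.76 193.34] yaw -12.17 tilt [0.0007 0.0006] F [-1.21  0.57  6.22] M [-0.092  0.338  0.089] j1,6 [0.14 0.35]
```

Call:
{"fn": "drive_tool", "kwargs": {"deltas": [{"linear":[0,0,0],"twist":-2,"claw":0},{"linear":[0,0,-0.1],"twist":-4,"claw":0},{"linear":[0,0,-0.2],"twist":-6,"claw":0}]}}

```text
clock: 14.03
position: [0.5902, 0.1528, 0.1932]
ee_rot: [-0.0, 0.81, 0.587, 0.0]
contact_force: [-1.3, -0.2, 7.1]
width: 0.0147
gripper_force: 100.1
```

```bash
python3 -c "
from h import *
st()"
```

```text
14.03 [590.16 152.85 193.18] yaw -18.17 tilt [0.0006 0.0008] F [-1.3  -0.21  7.1 ] M [0.003 0.363 0.109] j1,6 [0.14 0.46]
```

Call:
{"fn": "drive_tool", "kwargs": {"deltas": [{"linear":[0,0,0],"twist":-2,"claw":0},{"linear":[0,0,-0.1],"twist":-4,"claw":0},{"linear":[0,0,-0.2],"twist":-6,"claw":0}]}}

```text
clock: 14.28
position: [0.5901, 0.1529, 0.193]
ee_rot: [-0.0, 0.839, 0.543, 0.0]
contact_force: [-2.2, 0.5, 6.1]
width: 0.0141
gripper_force: 100.1
```

```bash
python3 -c "
from h import *
st()"
```

```text
14.28 [590.13 152.92 192.96] yaw -24.17 tilt [0.0006 0.0009] F [-2.15  0.49  6.07] M [0.007 0.299 0.077] j1,6 [0.14 0.56]
```

Call:
{"fn": "drive_tool", "kwargs": {"deltas": [{"linear":[0,0,0],"twist":-1.5,"claw":0},{"linear":[0,0,-0.1],"twist":-3,"claw":0},{"linear":[0,0,-0.1],"twist":-4.5,"claw":0}]}}

```text
clock: 14.53
position: [0.5902, 0.1529, 0.1928]
ee_rot: [-0.0, 0.86, 0.51, 0.0]
contact_force: [-0.3, -0.0, 4.8]
width: 0.0144
gripper_force: 100.1
```

```bash
python3 -c "
from h import *
st()"
```

```text
14.53 [590.15 152.93 192.79] yaw -28.65 tilt [0.0006 0.0009] F [-0.34 -0.    4.76] M [-0.003  0.25   0.06 ] j1,6 [0.14 0.64]
```

Call:
{"fn": "drive_tool", "kwargs": {"deltas": [{"linear":[0,0,-0.1],"twist":-1.5,"claw":0},{"linear":[0,0,-0.2],"twist":-3,"claw":0},{"linear":[0,0,-0.3],"twist":-4.5,"claw":0}]}}

```text
clock: 14.78
position: [0.5902, 0.153, 0.1926]
ee_rot: [-0.0, 0.879, 0.476, 0.001]
contact_force: [-1.4, -0.1, 6.4]
width: 0.0146
gripper_force: 100.2
```

```bash
python3 -c "
from h import *
st()"
```

```text
14.78 [590.16 152.99 192.63] yaw -33.14 tilt [0.0007 0.001 ] F [-1.41 -0.11  6.37] M [0.062 0.39  0.072] j1,6 [0.14 0.72]
```

Call:
{"fn": "drive_tool", "kwargs": {"deltas": [{"linear":[0,0,-0.1],"twist":-1.5,"claw":0},{"linear":[0,0,-0.1],"twist":-3,"claw":0},{"linear":[0,0,-0.2],"twist":-4,"claw":0}]}}

```text
clock: 15.03
position: [0.5902, 0.153, 0.1926]
ee_rot: [-0.0, 0.895, 0.445, 0.001]
contact_force: [-0.6, -0.1, 7.1]
width: 0.014
gripper_force: 100.3
```

```bash
python3 -c "
from h import *
st()"
```

```text
15.03 [590.23 153.02 192.57] yaw -37.13 tilt [0.0008 0.0011] F [-0.58 -0.12  7.09] M [0.035 0.411 0.137] j1,6 [0.14 0.79]
```

Call:
{"fn": "drive_tool", "kwargs": {"deltas": [{"linear":[0,0,0],"twist":-0.7,"claw":0},{"linear":[0,0,0],"twist":-1.4,"claw":0},{"linear":[0,0,0],"twist":-1.4,"claw":0}]}}

```text
clock: 15.28
position: [0.5902, 0.1531, 0.1925]
ee_rot: [-0.0, 0.901, 0.435, 0.001]
contact_force: [-0.8, 0.1, 7.2]
width: 0.0143
gripper_force: 100.2
```

```bash
python3 -c "
from h import *
st()"
```

```text
15.28 [590.22 153.06 192.55] yaw -38.49 tilt [0.0009 0.0011] F [-0.78  0.13  7.19] M [0.055 0.393 0.087] j1,6 [0.14 0.81]
```

Call:
{"fn": "drive_tool", "kwargs": {"deltas": [{"linear":[0,0,0],"twist":-1,"claw":0},{"linear":[0,0,0],"twist":-2,"claw":0},{"linear":[0,0,0],"twist":-2,"claw":0}]}}

```text
clock: 15.53
position: [0.5903, 0.1531, 0.1925]
ee_rot: [-0.0, 0.908, 0.419, 0.001]
contact_force: [-1.1, 0.0, 6.8]
width: 0.0146
gripper_force: 100.2
```

```bash
python3 -c "
from h import *
st()"
```

```text
15.53 [590.26 153.08 192.54] yaw -40.49 tilt [0.0009 0.0012] F [-1.09  0.03  6.81] M [0.017 0.385 0.125] j1,6 [0.14 0.85]
```

Call:
{"fn": "drive_tool", "kwargs": {"deltas": [{"linear":[0,0,0],"twist":-1,"claw":0},{"linear":[0,0,0],"twist":-2,"claw":0},{"linear":[0,0,0],"twist":-2,"claw":0}]}}

```text
clock: 15.78
position: [0.5903, 0.1531, 0.1926]
ee_rot: [-0.0, 0.915, 0.403, 0.001]
contact_force: [-1.3, 0.0, 7.3]
width: 0.0139
gripper_force: 100.2
```

```bash
python3 -c "
from h import *
st()"
```

```text
15.78 [590.31 153.09 192.56] yaw -42.48 tilt [0.0011 0.0011] F [-1.29  0.04  7.31] M [0.074 0.359 0.213] j1,6 [0.14 0.88]
```

Call:
{"fn": "drive_tool", "kwargs": {"deltas": [{"linear":[0,0,0],"twist":-0.5,"claw":0},{"linear":[0,0,0],"twist":-0.5,"claw":0}]}}

```text
clock: 15.95
position: [0.5903, 0.1531, 0.1925]
ee_rot: [-0.0, 0.917, 0.399, 0.001]
contact_force: [-1.0, 0.3, 6.9]
width: 0.0142
gripper_force: 100.2
```

```bash
python3 -c "
from h import *
st()"
```

```text
15.95 [590.28 153.09 192.55] yaw -42.95 tilt [0.001  0.0011] F [-0.96  0.31  6.88] M [0.07  0.375 0.226] j1,6 [0.14 0.89]
```

Call:
{"fn": "drive_tool", "kwargs": {"deltas": [{"linear":[0,0,0],"twist":0,"claw":0}]}}

```text
clock: 16.03
position: [0.5903, 0.1531, 0.1925]
ee_rot: [-0.0, 0.917, 0.399, 0.001]
contact_force: [-1.9, 0.3, 6.8]
width: 0.0144
gripper_force: 100.2
```

```bash
python3 -c "
from h import *
st()"
```

```text
16.03 [590.3  153.09 192.54] yaw -42.94 tilt [0.001  0.0011] F [-1.93  0.27  6.77] M [0.11  0.308 0.211] j1,6 [0.14 0.89]
```

Call:
{"fn": "drive_tool", "kwargs": {"deltas": [{"linear":[0,0,0],"twist":-0.5,"claw":0},{"linear":[0,0,0],"twist":-0.5,"claw":0},{"linear":[0,0,0],"twist":-0.5,"claw":0},{"linear":[0,0,0],"twist":-0.5,"claw":0}]}}

```text
clock: 16.37
position: [0.5903, 0.1531, 0.1926]
ee_rot: [-0.0, 0.919, 0.395, 0.001]
contact_force: [-1.4, -0.1, 6.9]
width: 0.0142
gripper_force: 100.2
```

```bash
python3 -c "
from h import *
st()"
```

```text
16.37 [590.28 153.09 192.56] yaw -43.44 tilt [0.001  0.0011] F [-1.36 -0.1   6.9 ] M [0.014 0.356 0.233] j1,6 [0.14 0.9 ]
```

Torque has levelled at about 0.23 N m and the plug sinks no further, so it is snug. Relieve the torque and lift off.

Call:
{"fn": "drive_tool", "kwargs": {"deltas": [{"linear":[0,0,0],"twist":2,"claw":0},{"linear":[0,0,0.3],"twist":4,"claw":0},{"linear":[0,0,0.6],"twist":6,"claw":0},{"linear":[0,0,1.2],"twist":8,"claw":0},{"linear":[0,0,2],"twist":8,"claw":0},{"linear":[0,0,3],"twist":8,"claw":0}]}}

```text
clock: 16.87
position: [0.5898, 0.1528, 0.1935]
ee_rot: [-0.001, 0.889, 0.458, -0.001]
contact_force: [0.7, 0.3, -4.3]
width: 0.0142
gripper_force: 98.6
```

```bash
python3 -c "
from h import *
st()"
```

```text
16.87 [589.79 152.79 193.5 ] yaw -35.51 tilt [-0.0015  0.0004] F [ 0.73  0.3  -4.3 ] M [ 0.105 -0.192  0.019] j1,6 [0.14 0.76]
```

Torque gone, and the key rises freely.

Call:
{"fn": "drive_tool", "kwargs": {"deltas": [{"linear":[0,0,2],"twist":0,"claw":0},{"linear":[0,0,4],"twist":0,"claw":0},{"linear":[0,0,7],"twist":0,"claw":0},{"linear":[0,0,10],"twist":0,"claw":0},{"linear":[0,0,14],"twist":0,"claw":0},{"linear":[0,0,20],"twist":0,"claw":0},{"linear":[0,0,30],"twist":0,"claw":0},{"linear":[0,0,45],"twist":0,"claw":0},{"linear":[0,0,45],"twist":0,"claw":0}]}}

```text
clock: 17.62
position: [0.5919, 0.1527, 0.2437]
ee_rot: [0.001, 0.889, 0.458, 0.003]
contact_force: [0.2, 0.6, -2.4]
width: 0.0144
gripper_force: 98.9
```

Run:
```python
from h import *
st()
S=eyes.get_image("side")[:,:,::-1]
cv2.imwrite("pics/crop4.png",cv2.resize(S[110:230,290:410],None,fx=5,fy=5,interpolation=cv2.INTER_CUBIC))
```

```text
17.62 [591.87 152.68 243.68] yaw -35.45 tilt [0.0066 0.0007] F [ 0.19  0.6  -2.45] M [ 0.041 -0.127 -0.046] j1,6 [0.14 0.76]
```

View pics/crop4.png

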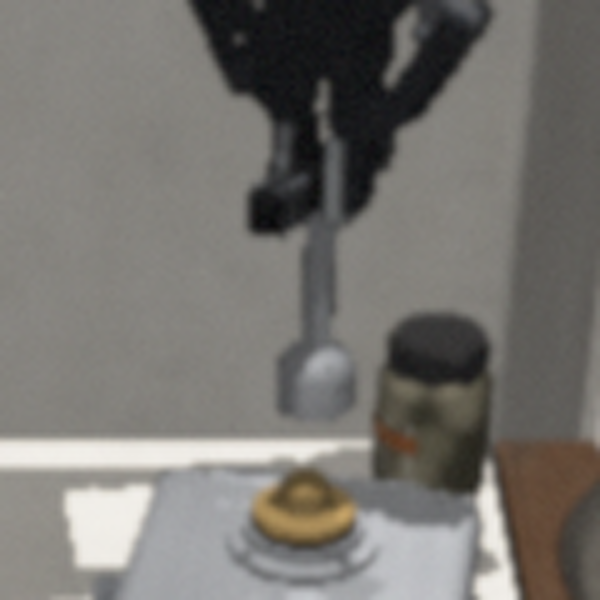

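The crop shows the plug sitting square and low on its seal (crop ~(303,510)), with the key clear above it. Return to the key's old spot.

Call:
{"fn": "drive_tool", "kwargs": {"deltas": [{"linear":[-6,-18,0],"twist":0,"claw":0},{"linear":[-18,-54,0],"twist":-2,"claw":0},{"linear":[-30,-90,0],"twist":-5,"claw":0},{"linear":[-42,-126,0],"twist":-8,"claw":0},{"linear":[-54,-162,0],"twist":-11,"claw":0},{"linear":[-66,-198,0],"twist":-14,"claw":0},{"linear":[-78,-234,0],"twist":-17,"claw":0},{"linear":[-90,-270,0],"twist":-20,"claw":0},{"linear":[-102,-306,0],"twist":-22,"claw":0},{"linear":[-112,-336,-10],"twist":-24,"claw":0},{"linear":[-118,-354,-20],"twist":-24,"claw":0},{"linear":[-120,-364,-40],"twist":-24,"claw":0}]}}

```text
clock: 18.67
position: [0.4699, -0.215, 0.201]
ee_rot: [0.002, 0.965, 0.262, 0.001]
contact_force: [1.3, -0.7, -2.2]
width: 0.0143
gripper_force: 98.8
```

Call:
{"fn": "drive_tool", "kwargs": {"deltas": [{"linear":[0,0,-20],"twist":0,"claw":0},{"linear":[0,0,-45],"twist":0,"claw":0},{"linear":[0,0,-70],"twist":0,"claw":0},{"linear":[0,0,-85],"twist":0,"claw":0},{"linear":[0,0,-94],"twist":0,"claw":0},{"linear":[0,0,-96],"twist":0,"claw":0},{"linear":[0,0,-96],"twist":0,"claw":0}]}}

```text
clock: 19.25
position: [0.47, -0.2115, 0.1036]
ee_rot: [-0.0, 0.965, 0.264, -0.0]
contact_force: [-0.1, -0.3, -2.1]
width: 0.0143
gripper_force: 98.6
```

```bash
python3 -c "
from h import *
st()"
```

```text
19.25 [ 469.99 -211.46  103.56] yaw -59.44 tilt [-0.0006  0.0003] F [-0.13 -0.28 -2.05] M [-0.054 -0.017 -0.062] j1,6 [-0.56  0.48]
```

Call:
{"fn": "drive_tool", "kwargs": {"deltas": [{"linear":[0,0,-2],"twist":0,"claw":0},{"linear":[0,0,-4],"twist":0,"claw":0},{"linear":[0,0,-6],"twist":0,"claw":0},{"linear":[0,0,-6.5],"twist":0,"claw":0},{"linear":[0,0,-6.5],"twist":0,"claw":0}]}}

```text
clock: 19.67
position: [0.4702, -0.2115, 0.0976]
ee_rot: [0.0, 0.965, 0.264, 0.0]
contact_force: [-0.3, 0.6, -1.9]
width: 0.0141
gripper_force: 98.7
```

Call:
{"fn": "drive_tool", "kwargs": {"deltas": [{"linear":[0,0,-0.5],"twist":0,"claw":0},{"linear":[0,0,-1],"twist":0,"claw":0},{"linear":[0,0,-1],"twist":0,"claw":0}]}}

```text
clock: 19.92
position: [0.4703, -0.2116, 0.0966]
ee_rot: [0.0, 0.965, 0.264, 0.0]
contact_force: [0.8, -0.8, -0.8]
width: 0.0147
gripper_force: 99.0
```

Run:
```python
from h import *
st()
S=eyes.get_image("side")[:,:,::-1]
cv2.imwrite("pics/crop5.png",cv2.resize(S[270:400,220:350],None,fx=4,fy=4,interpolation=cv2.INTER_CUBIC))
```

```text
19.92 [ 470.28 -211.62   96.64] yaw -59.44 tilt [ 0.0006 -0.0004] F [ 0.76 -0.77 -0.78] M [-0.04   0.02   0.013] j1,6 [-0.56  0.48]
```

View pics/crop5.png

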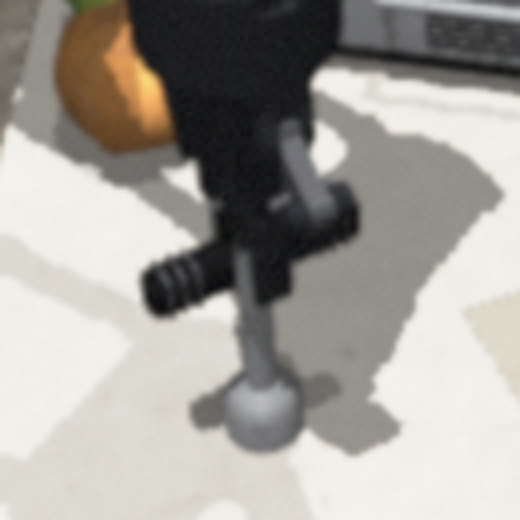

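The key's socket is down on the worktop at crop (262,415), with the stem roughly upright. Settle it with a light grip, then release.

Call:
{"fn": "drive_tool", "kwargs": {"deltas": [{"linear":[0,0,-0.5],"twist":0,"claw":0},{"linear":[0,0,-0.8],"twist":0,"claw":0},{"linear":[0,0,-0.8],"twist":0,"claw":0}], "squeeze": 20}}

```text
clock: 20.22
position: [0.4705, -0.2117, 0.0966]
ee_rot: [0.001, 0.965, 0.264, 0.0]
contact_force: [-0.8, -0.3, 4.8]
width: 0.0142
gripper_force: 100.2
```

Call:
{"fn": "drive_tool", "kwargs": {"deltas": [{"linear":[0,0,0],"twist":0,"claw":0.35},{"linear":[0,0,0],"twist":0,"claw":0.5},{"linear":[0,0,0],"twist":0,"claw":0.8},{"linear":[0,0,0],"twist":0,"claw":1},{"linear":[0,0,0],"twist":0,"claw":1},{"linear":[0,0,0],"twist":0,"claw":1},{"linear":[0,0,5],"twist":0,"claw":1},{"linear":[0,0,20],"twist":0,"claw":1},{"linear":[0,0,45],"twist":0,"claw":1},{"linear":[0,0,80],"twist":0,"claw":1},{"linear":[0,0,115],"twist":0,"claw":1},{"linear":[0,0,130],"twist":0,"claw":1}]}}

```text
clock: 21.22
position: [0.4719, -0.2126, 0.2305]
ee_rot: [0.003, 0.965, 0.264, 0.003]
contact_force: [0.9, -0.3, 1.3]
width: 0.0855
gripper_force: 0.0
```

Call:
{"fn": "drive_tool", "kwargs": {"deltas": [{"linear":[-40,0,10],"twist":0,"claw":1},{"linear":[-80,0,10],"twist":0,"claw":1},{"linear":[-120,0,10],"twist":0,"claw":1},{"linear":[-150,0,10],"twist":0,"claw":1},{"linear":[-150,0,10],"twist":0,"claw":1}]}}

```text
clock: 21.63
position: [0.3148, -0.2098, 0.2356]
ee_rot: [-0.001, 0.965, 0.262, -0.002]
contact_force: [0.4, 0.1, -1.0]
width: 0.0854
gripper_force: 0.0
```

Run:
```python
from h import *
st()
T=eyes.get_image("top")[:,:,::-1];S=eyes.get_image("side")[:,:,::-1]
z=lambda I:cv2.resize(I,None,fx=2,fy=2,interpolation=cv2.INTER_CUBIC)
cv2.imwrite("pics/fin.png",np.hstack([z(T[140:340,140:340]),z(S[170:370,220:420])]))
c,r=blob((S.max(2)<70).astype(np.uint8)*255,250,310,320,355);print(r)
c,r=blob((T.max(2)<70).astype(np.uint8)*255,410,225,470,290);print(r)
```

```text
21.63 [ 314.75 -209.76  235.62] yaw -59.58 tilt [-0.0039  0.0007] F [ 0.44  0.14 -0.95] M [0.044 0.016 0.032] j1,6 [-0.77  0.27]
((282.72412109375, 333.8103332519531), (12.070196151733398, 56.079994201660156), 68.19859313964844)
((439.61663818359375, 261.32342529296875), (44.28113555908203, 7.404073715209961), 49.843997955322266)
```

View pics/fin.png

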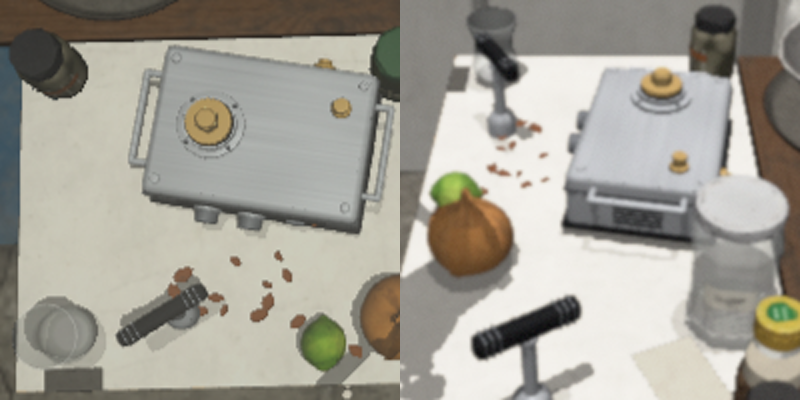

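The plug is centred and square in its collar at (207,120) in the left half. The key stands upright with its handle at the original side-view pixel (282.7,333.8). The onion and the other things in view have not moved. Handing in.

```bash
python3 -c "
from rig import manip
print(manip.sign_off())"
```

```text
the job is handed in; nothing more can be done
None
```

The job is handed in at about 22 s: the plug was squared and screwed snug at about 0.23 N m, and the key stands upright in its old place; sign-off returned no verdict.

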